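Fetch the middle-sized filter plate from under the cover flap and show it to the lamp

TASK

Swing the grey cover flap of the blue spares box right open by its yellow bar so that it stays open, draw out the middle-sized of the three filter plates (42 mm wide) and hold it up to the inspection lamp: upright, still, a broad brass face towards the lens, centred in the beam about 10 cm in front of the lens and touching nothing but the gripper. Finish while still holding it there, with the flap left open, the other two plates left in their grooves, and the workpiece, tool holder and step block left where they are.

Things in the scene. Friction and masses are not known exactly. Their poses are not given: they have to be found in the camera images.
- spares_box: blue fixed box 120 (x) by 204 mm (y), walls 55 high, 4 thick. Origin: centre of its underside. Front (yellow bar side) faces its -x, hinge on its +x side. Inside, a black block, top at z = 42 mm, has three grooves centred at y = -64, 0, +64 mm, x = 0, each 11 wide (x), 58 long (y), 30 deep: plates stand with undersides at z = 12 mm, tab tops at 87 mm
- flap (a joint): hinge angle of the grey cover flap: 0 shut, grows as its front edge rises, stop at 1.8 rad (leaning a little past upright). Stiff friction hinge (about 0.3 N m, with a flap of 0.25 kg): it stays at any angle, and needs about 3 N at the bar
- box_hinge (a point): middle of the flap's hinge line, at the box's x = +60 mm, y = 0, z = 55 mm; the line runs along the box's y
- flap_bar (a point): middle of the flap's yellow bar: round, 10 mm thick, straight for 90 mm along the box's y, 45 mm in front of the flap's front face. From the hinge it lies at x = -165, z = +25 mm when shut and turns up and over about the hinge line as the flap opens. The flap is a shallow cover 120 by 204 by 43 mm with skirts; its top is 98 mm above the table when shut
- plate_small: filter plate, the smallest: flat aluminium frame with brass faces, 30 mm wide, 8 thick, 55 tall, topped by an orange tab 20 wide, 8 thick, 20 tall (75 in all). Origin: centre of its underside; x normal to its broad faces (both alike), y along its width, z up to the tab. Starts standing in one of the grooves (which one varies), x along the box's x, about 1 mm play in thickness
- plate_medium: filter plate, the middle-sized, the one wanted: flat aluminium frame with brass faces, 42 mm wide, 8 thick, 55 tall, topped by an orange tab 20 wide, 8 thick, 20 tall (75 in all). Origin: centre of its underside; x normal to its broad faces (both alike), y along its width, z up to the tab. Starts standing in one of the grooves (which one varies), x along the box's x, about 1 mm play in thickness
- plate_large: filter plate, the largest: flat aluminium frame with brass faces, 54 mm wide, 8 thick, 55 tall, topped by an orange tab 20 wide, 8 thick, 20 tall (75 in all). Origin: centre of its underside; x normal to its broad faces (both alike), y along its width, z up to the tab. Starts standing in one of the grooves (which one varies), x along the box's x, about 1 mm play in thickness
- plate_medium_mid (a point): centre of the brass field of the middle-sized plate, 27.5 mm above its underside; axes as the plate's
- plate_medium_tab (a point): grip point in the middle-sized plate's orange tab, 65 mm above its underside (10 mm below the top); axes as the plate's
- lamp: fixed inspection lamp: red base block 60 by 60 by 45 mm, steel post, round black head 84 mm across and 35 mm deep with a white lens. Origin: on the table below the lens; it shines along its own -x; base and post reach from x = 0 to +60 mm; top of the head 172 mm above the table
- lamp_lens (a point): centre of the lamp's lens face, 130 mm above the table; axes as the lamp's (beam along -x)
- lamp_spot (a point): point of the beam 100 mm in front of the lens, 130 mm above the table: where the middle of the plate is to be held; axes as the lamp's
- workpiece: bystander: loose steel plate with four holes, 60 by 150 by 10 mm, lying flat; origin: centre of its underside, long side along y
- tool_holder: bystander: loose steel taper tool holder standing upright, 45 mm across, 88 mm tall; origin: centre of its underside
- step_block: bystander: loose green plastic step block, 48 by 30 mm, 45 mm tall at its highest step (+x end); origin: centre of its underside
There are look-alikes about, which are no part of the job. Several things look just like the lamp: the one meant starts farthest to the robot's left.

How it is judged:
By the outcome, as a careful person would: the job done as asked, in the order asked, and still so for the second after the job is handed in, while the arm keeps its last pose, push and grip.
It also fails if it takes over 51 s, if anything falls off the work surface, if the arm or the gripper's body presses on something with over 40 N, if the wrist force passes 120 N, or if a joint passes its speed limit or range.

ROBOT

A 6-joint arm with a two-finger parallel gripper is mounted at the origin on the work surface. World frame = base frame: x ahead of the robot, y to its left, z up, the work surface at z = 0. Lengths are in m, angles in rad, forces in N, time in s.
With the tool pointing down it reaches from about 0.35 to 0.85 m from the base axis. Payload 8.1 kg.
Tool frame: the origin (TCP) lies at the very end of the fingers, on their centre line; the grasp point (between the pads) lies 19 mm behind it; z points along the fingers, y is the line along which they close (so a half turn about z gives the same grasp; the last joint's range is limited). The gripper opens to 93 mm and grips with 3 to 60 N. Pads are 15 mm wide; open, the fingers measure 128 mm over their backs; the gripper's body (75 mm by 188 mm) begins 65 mm behind the grasp point.
Start: joints at [-1.322, 0.13, 1.488, -0, 1.523, -0.085], TCP at [0.197, -0.567, 0.219] pointing down, gripper open.
Joint ranges: [-2.96, 2.96], [-0.89, 2.26], [0.02, 2.5], [-1.34, 4.48], [0, 2.73], [-2.66, 2.66]. Speed limits (rad/s): [2.39, 2.39, 2.79, 3.14, 3.14, 3.14].

INTERFACE

Orientations are given as a rotation vector (axis times angle).
In Python, from plant import read_state, eyes, workorder gives the robot as it stands. The module is installed in compiled form; this text tells all that it offers.
- The arm moves only by the tool play_rows, never from a script. Its argument "targets" is one flat list of numbers, 4 for each row, row after row: the shift along the tool's x, y, z in cm, then the turn about the tool's z in degrees. In form: [dx, dy, dz, roll, dx, dy, dz, roll, ...]. A call has 1 to 8 rows; each row is the pose to reach, as a shift and turn from the pose commanded when the call began, along the tool's axes at that moment; what a row does not reach only later rows make up. A row lasts 1/12 s, in which the tool goes at most 41.7 mm and 7.16 degrees, less where a joint would pass 70% of its speed; a pose out of reach is approached as far as the arm can. A call with a gripper value outside its range is refused whole. "grip" is the finger opening in cm, from 0 to 9.3, set as the call begins (left out, the last holds). The fingers move at their own pace and stop on an object; "grip_force" is the grip in N (left out, the last holds). Time passes only in rows, so rows that repeat a pose let the fingers close. It gives the time, the measured TCP pose, the force, the opening and the grip force at its end, in the units of the state.
- read_state(): the state, without advancing time (a new reading comes with each control period).
- eyes.read_camera(name): name is "scene" or "top" or "wrist"; returns a dict with "image" (420x560x3 uint8, red, green, blue), "vfov" (degrees; the focal length in pixels is half the picture's height over the tangent of half this angle, whatever the lens; pixels are square), "cx", "cy" (the principal point, pixels), "cam_to_world" (4x4, takes a point from camera to world coordinates); the wrist camera has in their place "T_tool_cam" (4x4, takes a point from camera to tool coordinates, whose origin is the TCP and whose axes are the flange's). Camera axes: x right, y up, looking along -z (the intrinsics and any distortion apply to the point x, -y, -z); pixel columns grow to the right and rows downward; lengths in m; the calibration is good to about 2 mm. The wrist camera is an equidistant fisheye: a pixel r from the principal point sees the ray r / f radians off the axis. A picture is of the moment at which its call begins: read the wrist's pose just before it. There is no depth.
- workorder.close_job(): hands the job in; it is judged then, once.
The state is a dict: "t": time; "q": joint angles; "dq": joint speeds; "joint_torque": joint torques, N m; "tool_pos": TCP position; "orientation": TCP orientation; "force": force on the tool from outside, world axes, zero at the start; "wrist_torque": the same for the moment, N m; "opening": finger opening in m; "gripper_force": force on a finger pad.
Only numpy, scipy, OpenCV 4.12 (cv2) and the standard library are available. Lean on these libraries where they do the work, as an engineer would, in place of code of your own. Each camera call takes 0.05 s, during which the arm holds its last target. There are 200 camera calls.

## Working session

There is one attempt and no reset: what is moved stays moved. The work goes in short steps, Python scripts to look and compute and a tool call to move; the robot and the scene stay as the last step left them, time stands still between calls to the robot, and variables do not carry over. Pictures are saved under pics/ and viewed, at most 14 in all, crops included, and the job is handed in when it is done.

Besides the shell and the picture viewer there is one more tool, called in YAML: its name, and indented under it one key for each argument. play_rows: Moves the arm, as the interface text tells. Its arguments: {"type":"object","properties":{"targets":{"type":"array"},"grip":{"type":"number"},"grip_force":{"type":"number"}},"required":["targets"]}

```bash
mkdir -p pics; cat > h.py <<'E'
import numpy as np,cv2,pickle
from plant import read_state,eyes,workorder
from scipy.spatial.transform import Rotation as R
def snap(n,f):
    s=read_state();c=eyes.read_camera(n)
    cv2.imwrite('pics/%s.png'%f,c['image'][:,:,::-1]);c['s']=s;pickle.dump(c,open(f+'.pkl','wb'));return c
def F(c): return c['image'].shape[0]/2/np.tan(np.radians(c['vfov'])/2)
def ctw(c):
    if 'cam_to_world' in c: return np.array(c['cam_to_world']),False
    T=np.eye(4);T[:3,:3]=R.from_rotvec(c['s']['orientation']).as_matrix();T[:3,3]=c['s']['tool_pos']
    return T@np.array(c['T_tool_cam']),True
def ray(c,u,v):
    T,fish=ctw(c);x,y=(u-c['cx'])/F(c),(v-c['cy'])/F(c)
    if fish:
        r=np.hypot(x,y)+1e-12;d=np.array([x/r*np.sin(r),-y/r*np.sin(r),-np.cos(r)])
    else: d=np.array([x,-y,-1])
    d=T[:3,:3]@d;return T[:3,3],d/np.linalg.norm(d)
def atz(c,u,v,z):
    o,d=ray(c,u,v);return o+d*(z-o[2])/d[2]
def proj(c,p):
    T,fish=ctw(c);q=np.linalg.inv(T)@np.r_[p,1];x,y,z=q[0],-q[1],-q[2]
    if fish:
        r=np.hypot(x,y);a=np.arctan2(r,z);return np.array([c['cx']+F(c)*a*x/r,c['cy']+F(c)*a*y/r])
    return np.array([c['cx']+F(c)*x/z,c['cy']+F(c)*y/z])
def load(f): return pickle.load(open(f+'.pkl','rb'))
E
python3 - <<'E'
from h import *
for n in('scene','top'):
    c=snap(n,n+'0');print({k:c[k] for k in c if k not in('image','s')})
c=snap('wrist','wrist0');print(c['T_tool_cam'],c['vfov']);print(read_state())
E
```

```text
{'vfov': 55.01297922121288, 'cx': 280.591656551871, 'cy': 211.44218464415894, 'cam_to_world': array([[-0.80917281, -0.32760309,  0.48776591,  1.0238274 ],
       [ 0.58744778, -0.43408242,  0.68299162,  0.71125855],
       [-0.01201956,  0.83919525,  0.5436974 ,  0.69072034],
       [ 0.        ,  0.        ,  0.        ,  1.        ]])}
{'vfov': 43.709631866629714, 'cx': 265.92361459364025, 'cy': 207.9841761089143, 'cam_to_world': array([[-0.02812959,  0.98957943, -0.14121356,  0.25364132],
       [-0.99951338, -0.02593975,  0.01732453, -0.0170705 ],
       [ 0.01348096,  0.14163217,  0.98982756,  1.78655679],
       [ 0.        ,  0.        ,  0.        ,  1.        ]])}
[[-5.80656788e-05  9.54562245e-01  2.98011606e-01  8.36624871e-02]
 [ 9.99999183e-01 -3.25117576e-04  1.23622902e-03  5.33793578e-04]
 [ 1.27694636e-03  2.98011435e-01 -9.54561446e-01 -1.66659294e-01]
 [ 0.00000000e+00  0.00000000e+00  0.00000000e+00  1.00000000e+00]] 65.70646984690485
{'t': 0.15, 'q': array([-1.32242606e+00,  1.31015762e-01,  1.48903464e+00,  4.66237992e-06,
        1.52301367e+00, -8.53975219e-02]), 'dq': array([ 0.00057957, -0.00098299, -0.00172503,  0.00038285, -0.00024526,
        0.0015988 ]), 'joint_torque': array([ 9.11631341e-04, -5.60477722e+01, -4.92333806e+01,  7.68712303e-02,
        3.05932970e-02, -8.64128651e-05]), 'tool_pos': array([ 0.19647645, -0.5664433 ,  0.21780863]), 'orientation': array([-3.09650057e+00, -5.21607030e-01,  1.80755111e-04]), 'force': array([-0.07889499,  0.50931272,  0.57589054]), 'wrist_torque': array([-0.0347032 ,  0.03386222,  0.01098244]), 'gripper_force': 0.0, 'opening': 0.09301603452801097}
```

View pics/top0.png

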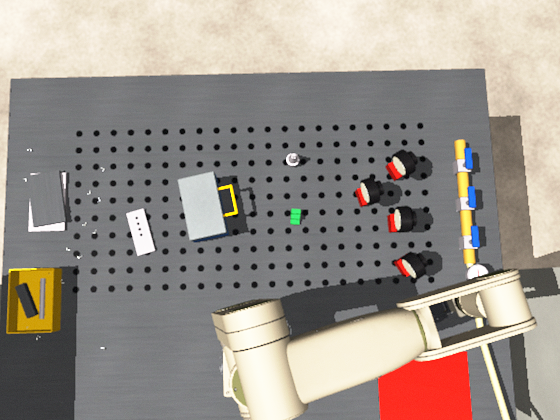

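View pics/scene0.png

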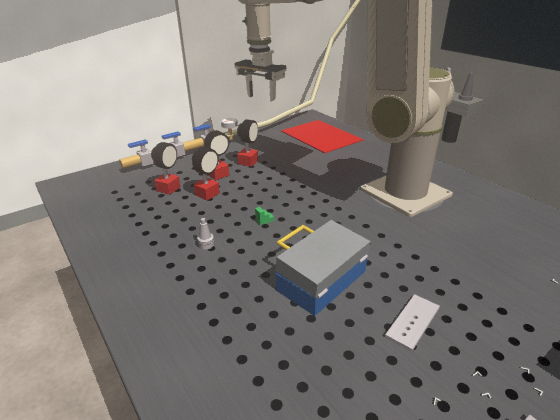

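```bash
python3 - <<'E'
from h import *
t=load('top0')['image'];s=load('scene0')['image']
def z(i,x,y,w,h,k): return cv2.resize(i[y:y+h,x:x+w],None,fx=k,fy=k,interpolation=cv2.INTER_CUBIC)
a=z(t,170,160,80,90,5)   #400x450
b=z(t,345,165,50,50,8)
c=z(s,190,125,50,75,5)   #250x375
d=z(s,270,215,105,100,4)
O=np.zeros((600,800,3),np.uint8)
cv2.imwrite('pics/c1.png',np.hstack([a[:400,:400],b])[:,:,::-1])
O=np.zeros((400,670,3),np.uint8);O[:375,:250]=c;O[:400,250:]=d
cv2.imwrite('pics/c2.png',O[:,:,::-1])
E
```

```text
(no output)
```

View pics/c1.png

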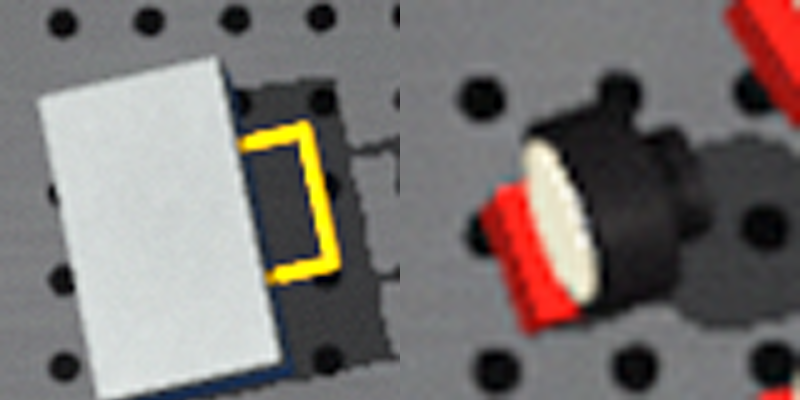

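View pics/c2.png

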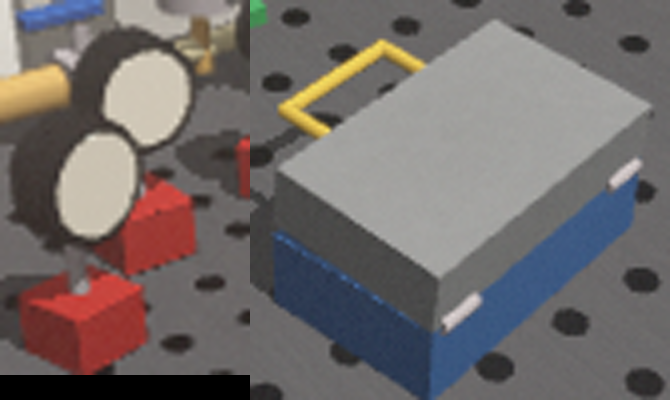

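```bash
cat > fit.py <<'E'
from h import *
from scipy.optimize import least_squares
t=load('top0');s=load('scene0')
def un(p,o,x,y,k): return np.array([x+(p[0]-o+.5)/k-.5,y+(p[1]+.5)/k-.5])
A=lambda u,v:(t,un((u,v),0,170,160,5)); B=lambda u,v:(t,un((u,v),400,345,165,8))
C=lambda u,v:(s,un((u,v),0,190,125,5)); D=lambda u,v:(s,un((u,v),250,270,215,4))
def w(p,q):
    c,n=np.cos(p[2]),np.sin(p[2]);return np.array([p[0]+c*q[0]-n*q[1],p[1]+n*q[0]+c*q[1],q[2]])
def fit(obs,p0):
    f=lambda p:np.concatenate([proj(c,w(p,q))-m for (c,m),q in obs])
    r=least_squares(f,p0,loss='soft_l1');print(r.x,np.degrees(r.x[2]));print(f(r.x).reshape(-1,2).round(1).tolist());return r.x
if __name__=='__main__':
    a,b,h=.06,.102,.098
    # box x toward +y world; yaw~90: box y -> -x world(down)
    fit([(A(38,100),(a,-b,h)),(A(217,57),(-a,-b,h)),(A(281,362),(-a,b,h)),(A(97,400),(a,b,h)),
     (A(306,125),(-.105,-.045,.08)),(A(336,268),(-.105,.045,.08)),
     (D(440,277),(a,-b,h)),(D(275,170),(-a,-b,h)),(D(495,19),(-a,b,h)),(D(651,107),(a,b,h)),(D(430,399),(a,-b,0)),
     (D(383,44),(-.105,.045,.08)),(D(283,106),(-.105,-.045,.08))],[.45,.1,1.4])
    fit([(B(562,222),(0,0,.13)),(C(99,186),(0,0,.13)),(C(82,318),(0,.03,.045)),(C(147,288),(0,-.03,.045)),(C(22,292),(.06,.03,.045)),(C(84,373),(0,.03,0)),(C(146,326),(0,-.03,0))],[.45,-.25,-1.4])
    print(t['cx'],[atz(t,*m,.13) for m in [B(562,222)[1]]])
E
python3 fit.py
```

```text
[0.50716443 0.16174077 1.7532926 ] 100.45626643501525
[[0.6, -0.2], [0.8, 1.0], [0.3, 0.5], [0.6, 0.6], [0.2, 2.3], [-0.3, 0.1], [-0.8, -0.3], [-0.3, 1.7], [-0.5, 2.3], [0.0, -0.7], [0.1, 1.5], [-0.1, 4.3], [0.9, 4.5]]
[ 0.52990249 -0.36608176 -1.31847915] -75.54329068014464
[[0.2, 0.8], [-0.1, -0.4], [-0.8, 0.2], [-0.2, -0.8], [-0.9, -0.2], [0.4, 1.0], [1.3, 3.2]]
265.92361459364025 [array([ 0.53256518, -0.36568775,  0.13      ])]
```

```bash
cat >> h.py <<'E'
def go(p,psi):
    s=read_state();M=R.from_rotvec(s['orientation']).as_matrix()
    d=M.T@(np.array(p)-s['tool_pos'])*100;y=np.degrees(np.arctan2(M[1,0],M[0,0]))
    print('t',s['t'],'d',d.round(2),'roll',round((y-psi+180)%360-180,2),'yaw',y.round(1),'q',s['q'].round(2),'f',s['force'].round(1),'open',s['opening'])
E
python3 - <<'E'
from h import *
go((.526,.058,.25),10.46)
E
```

```text
t 0.15 d [ 51.59 -48.21  -3.14] roll 8.66 yaw 19.1 q [-1.32  0.13  1.49  0.    1.52 -0.09] f [-0.1  0.5  0.6] open 0.09301603452801097
```

play_rows:
  targets: [2,-2,-3.2,0,51.6,-48.2,-3.2,8.7,51.6,-48.2,-3.2,8.7,51.6,-48.2,-3.2,8.7,51.6,-48.2,-3.2,8.7,51.6,-48.2,-3.2,8.7,51.6,-48.2,-3.2,8.7,51.6,-48.2,-3.2,8.7]
  grip: 5

```text
t: 0.82
tool_pos: [0.3454, -0.2824, 0.25]
orientation: [-3.129, -0.285, -0.0]
force: [0.1, -0.8, 0.1]
opening: 0.0507
gripper_force: 0.0
```

```bash
python3 - <<'E'
from h import *
go((.526,.058,.25),10.46)
E
```

```text
t 0.8167 d [ 23.9  -30.22   0.  ] roll -0.06 yaw 10.4 q [-0.8  -0.31  1.84  0.    1.61  0.59] f [ 0.1 -0.8  0.1] open 0.05065394350194861
```

play_rows:
  targets: [23.9,-30.2,0,0,23.9,-30.2,0,0,23.9,-30.2,0,0,23.9,-30.2,0,0,23.9,-30.2,0,0,23.9,-30.2,0,0,23.9,-30.2,0,0,23.9,-30.2,0,0]

```text
t: 1.48
tool_pos: [0.5017, 0.0124, 0.2501]
orientation: [3.128, 0.286, 0.0]
force: [0.3, -0.4, 0.1]
opening: 0.0498
gripper_force: 0.0
```

play_rows:
  targets: [0,0,0,0]

```text
t: 1.57
tool_pos: [0.5028, 0.0165, 0.2495]
orientation: [-3.125, -0.294, -0.0]
force: [-0.6, 0.8, 0.3]
opening: 0.0499
gripper_force: 0.0
```

```bash
python3 - <<'E'
from h import *
go((.526,.058,.25),10.46)
c=snap('wrist','w1')
for n,q in (('bar0',(-.105,-.045,.08)),('bar1',(-.105,.045,.08)),('f0',(-.06,-.102,.098)),('f1',(-.06,.102,.098))):
    from fit import w
    print(n,proj(c,w([.5072,.1617,1.7533],q)))
E
```

```text
t 1.5667 d [ 3.05 -3.64 -0.04] roll 0.3 yaw 10.8 q [-0.07 -0.15  1.71  0.    1.58  1.31] f [-0.6  0.8  0.3] open 0.04990706804817129
bar0 [238.79722277 114.67056915]
bar1 [240.19148497 198.81713496]
f0 [191.27228085  59.80514368]
f1 [199.8006963  252.84368318]
```

View pics/w1.png

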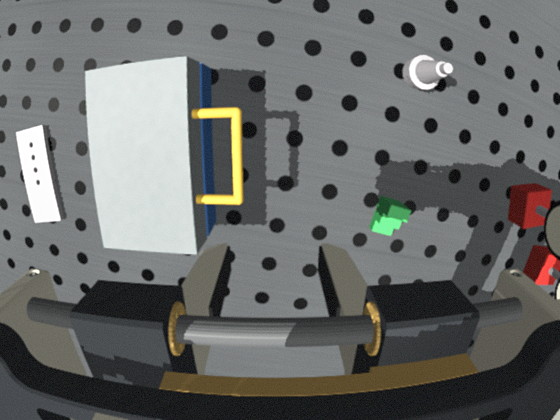

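play_rows:
  targets: [3,-3.8,0,0.3,3,-3.8,0,0.3,3,-3.8,9,0.3,3,-3.8,9,0.3,3,-3.8,9,0.3,3,-3.8,9,0.3]
  grip: 2.8

```text
t: 2.12
tool_pos: [0.5208, 0.0521, 0.1567]
orientation: [-3.129, -0.276, 0.012]
force: [-0.2, -0.3, 1.2]
opening: 0.0284
gripper_force: 0.0
```

```bash
python3 - <<'E'
from h import *
from fit import w
go((.525,.060,.061),10.46)
c=snap('wrist','w2')
for q in ((-.105,-.045,.08),(-.105,.045,.08)):
    print(proj(c,w([.5072,.1617,1.7533],q)))
m=cv2.inRange(cv2.cvtColor(c['image'],cv2.COLOR_RGB2HSV),(22,150,120),(35,255,255))
n,l,st,ce=cv2.connectedComponentsWithStats(m)
for i in range(1,n):
    if st[i,4]>60: print(st[i],ce[i])
i=1+np.argmax(st[1:,4]);x,y,ww,hh,_=st[i]
for v in range(y+15,y+hh-10,12):
    cols=np.where(l[v]==i)[0];p=atz(c,cols.mean(),v,.08);d=p-w([.5072,.1617,1.7533],(0,0,.08));print(v,cols.min(),cols.max(),d[0]*-.1816+d[1]*.9834,p.round(4))
E
```

```text
t 2.1167 d [ 0.63 -0.7   9.57] roll -0.39 yaw 10.1 q [ 0.   -0.03  1.77 -0.    1.41  1.4 ] f [-0.2 -0.3  1.2] open 0.028360205020420328
[266.45910425 148.69121415]
[267.95873574 257.13006201]
[202 140  71 127 704] [251.89630682 176.35653409]
[211 254   9  11  63] [214.0952381  258.19047619]
155 258 271 -0.10550988262607823 [0.5659 0.0652 0.08  ]
167 258 270 -0.10468243348387042 [0.5566 0.0644 0.08  ]
179 268 271 -0.10692560378519723 [0.5478 0.0605 0.08  ]
191 268 271 -0.10695195697623547 [0.5384 0.0587 0.08  ]
203 269 270 -0.10684531662846258 [0.5288 0.057  0.08  ]
215 269 270 -0.10673287679424756 [0.519  0.0553 0.08  ]
227 269 272 -0.10728297409135777 [0.5091 0.053  0.08  ]
239 269 270 -0.10648840640807017 [0.4986 0.0518 0.08  ]
251 270 271 -0.10718215566662431 [0.488  0.0492 0.08  ]
```

play_rows:
  targets: [0,0,5,0,0,0,5,0,0,0,5,0,0,0,5,0]

```text
t: 2.5
tool_pos: [0.5248, 0.0527, 0.1125]
orientation: [3.129, 0.277, 0.002]
force: [-0.6, 0.8, 0.1]
opening: 0.0277
gripper_force: 0.0
```

```bash
python3 - <<'E'
from h import *
go((.526,.0585,.061),10.46)
E
```

```text
t 2.5 d [ 0.21 -0.55  5.15] roll -0.36 yaw 10.1 q [ 0.    0.01  1.81 -0.    1.32  1.4 ] f [-0.6  0.8  0.1] open 0.02772629474093667
```

play_rows:
  targets: [0.2,-0.55,2,-0.4,0.2,-0.55,4,-0.4,0.2,-0.55,5.1,-0.4,0.2,-0.55,5.1,-0.4,0.2,-0.55,5.1,-0.4]

```text
t: 2.92
tool_pos: [0.5255, 0.0587, 0.0605]
orientation: [3.128, 0.288, 0.001]
force: [0.5, 0.3, 1.2]
opening: 0.0279
gripper_force: 0.0
```

play_rows:
  targets: [0,0,0,0,0,0,0,0,0,0,0,0,0,0,0,0,0,0,0,0]
  grip: 0.6
  grip_force: 25

```text
t: 3.33
tool_pos: [0.5257, 0.0593, 0.06]
orientation: [-3.128, -0.288, -0.003]
force: [2.5, 3.9, -0.8]
opening: 0.0088
gripper_force: 25.0
```

```bash
python3 - <<'E'
from h import *
go((.526,.0585,.061),10.46)
for th in np.arange(0,1.81,.15):
    a=np.arctan2(25,-165)-th;print(round(th,2),'dy',round(-(16.69*np.cos(a)+16.5),2),'dz',round(-(16.69*np.sin(a)-2.5),2))
E
```

```text
t 3.3333 d [ 0.02  0.09 -0.1 ] roll 0.07 yaw 10.5 q [0.01 0.07 1.85 0.   1.22 1.4 ] f [ 2.5  3.9 -0.8] open 0.00880776258869668
0.0 dy 0.0 dz -0.0
0.15 dy -0.56 dz -2.44
0.3 dy -1.47 dz -4.77
0.45 dy -2.73 dz -6.93
0.6 dy -4.29 dz -8.88
0.75 dy -6.13 dz -10.58
0.9 dy -8.2 dz -11.98
1.05 dy -10.46 dz -13.06
1.2 dy -12.85 dz -13.79
1.35 dy -15.33 dz -14.15
1.5 dy -17.83 dz -14.14
1.65 dy -20.3 dz -13.75
1.8 dy -22.68 dz -13.0
```

play_rows:
  targets: [0,-0.25,-1.22,0,0,-0.56,-2.44,0,0,-0.99,-3.62,0,0,-1.47,-4.77,0,0,-2.07,-5.88,0,0,-2.73,-6.93,0,0,-3.48,-7.94,0,0,-4.29,-8.88,0]

```text
t: 4.0
tool_pos: [0.5151, 0.106, 0.1448]
orientation: [-3.12, -0.291, 0.005]
force: [10.9, 28.6, -31.8]
opening: 0.0088
gripper_force: 25.0
```

```bash
python3 - <<'E'
from h import *
from fit import w
s=read_state();c,n=np.cos(1.7533),np.sin(1.7533)
h=w([.5072,.1617,1.7533],(.06,0,.055));d=s['tool_pos']+[0,0,.019]-h
x=d[0]*c+d[1]*n;print(x,d[2],np.hypot(x,d[2]),'y',-d[0]*n+d[1]*c,'th',np.arctan2(25,-165)-np.arctan2(d[2],x),s['force'],s['wrist_torque'],s['opening'])
E
```

```text
-0.11623744924023337 0.10879114001922216 0.15920633389585298 y 0.0023621553227632756 th 0.6019483022319623 [ 10.87574812  28.60026439 -31.80453872] [ 4.24282365 -1.72398764 -0.08281718] 0.008807897039328392
```

play_rows:
  targets: [0,-0.4,0.4,0,0,-0.4,0.4,0]

```text
t: 4.17
tool_pos: [0.5155, 0.1054, 0.144]
orientation: [3.127, 0.29, -0.002]
force: [-3.7, 1.1, 0.2]
opening: 0.0094
gripper_force: 25.0
```

```bash
cat > st.py <<'E'
from h import *
from fit import w
s=read_state();c,n=np.cos(1.7533),np.sin(1.7533)
h=w([.5072,.1617,1.7533],(.06,0,.055));d=s['tool_pos']+[0,0,.019]-h
x=d[0]*c+d[1]*n;print(x,d[2],np.hypot(x,d[2]),'y',-d[0]*n+d[1]*c,'th',np.arctan2(25,-165)-np.arctan2(d[2],x),s['force'],s['wrist_torque'],s['opening'])
E
python3 st.py; python3 - <<'E'
from h import *
c=snap('wrist','w3');s=snap('scene','s3')
i=s['image'][170:320,220:400];cv2.imwrite('pics/c3.png',np.hstack([cv2.resize(i,(504,420),interpolation=cv2.INTER_CUBIC),c['image'][:,130:420]])[:,:,::-1])
E
```

```text
-0.11685562406142332 0.10802636652754327 0.159138093302414 y 0.0020240899661481924 th 0.595785153694766 [-3.70161447  1.12590907  0.17965453] [ 0.14981193  0.54611862 -0.01839486] 0.009374377567648208
```

View pics/c3.png

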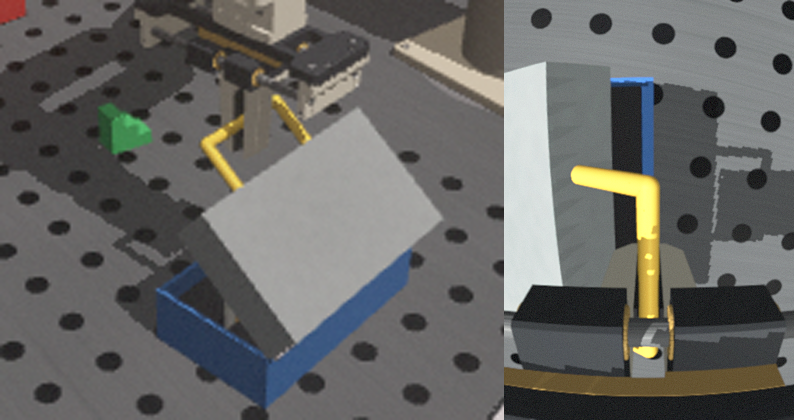

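```bash
python3 - <<'E'
import numpy as np
P=lambda th:16.69*np.array([np.cos(np.arctan2(25,-165)-th),np.sin(np.arctan2(25,-165)-th)])
for th in np.linspace(.642,1.242,9)[1:]: print(*(-(P(th)-P(.642))).round(2),end=', ')
E
```

```text
-0.92 -0.84, -1.91 -1.62, -2.95 -2.32, -4.04 -2.93, -5.17 -3.47, -6.34 -3.91, -7.53 -4.27, -8.76 -4.54,
```

play_rows:
  targets: [0,-0.92,-0.84,0,0,-1.91,-1.62,0,0,-2.95,-2.32,0,0,-4.04,-2.93,0,0,-5.17,-3.47,0,0,-6.34,-3.91,0,0,-7.53,-4.27,0,0,-8.76,-4.54,0]

```text
t: 4.93
tool_pos: [0.4995, 0.1917, 0.1907]
orientation: [3.127, 0.288, -0.002]
force: [-6.0, -4.9, -1.6]
opening: 0.0092
gripper_force: 25.0
```

play_rows:
  targets: [0,0,0,0,0,0,0,0]

```text
t: 5.1
tool_pos: [0.4993, 0.1928, 0.191]
orientation: [-3.127, -0.291, 0.001]
force: [-8.0, -0.9, 4.0]
opening: 0.0092
gripper_force: 25.0
```

```bash
python3 st.py; python3 - <<'E'
import numpy as np
P=lambda th:16.69*np.array([np.cos(np.arctan2(25,-165)-th),np.sin(np.arctan2(25,-165)-th)])
for th in np.linspace(1.24,1.8,9)[1:]: print(*(-(P(th)-P(1.24))).round(2),end=', ')
E
```

```text
-0.02798840922098062 0.15496894397034608 0.15747610817519378 y 0.0021157597792795676 th 1.2417444901387535 [-7.95544281 -0.86857263  3.95367795] [-0.21025185  1.30567981 -0.05209473] 0.009184331727063857
-1.16 -0.17, -2.32 -0.26, -3.49 -0.26, -4.65 -0.19, -5.81 -0.03, -6.96 0.21, -8.08 0.52, -9.18 0.92,
```

play_rows:
  targets: [0,-1.16,-0.17,0,0,-2.32,-0.26,0,0,-3.49,-0.26,0,0,-4.65,-0.19,0,0,-5.81,-0.03,0,0,-6.96,0.21,0,0,-8.08,0.52,0,0,-8.8,0.8,0]

```text
t: 5.77
tool_pos: [0.4842, 0.2796, 0.1824]
orientation: [-3.127, -0.29, -0.002]
force: [-4.7, -0.5, 6.2]
opening: 0.0093
gripper_force: 25.0
```

play_rows:
  targets: [0,0,0,0,0,0,0,0]

```text
t: 5.93
tool_pos: [0.4842, 0.2796, 0.1823]
orientation: [-3.126, -0.29, -0.002]
force: [-5.3, 2.7, 5.0]
opening: 0.0095
gripper_force: 25.0
```

```bash
python3 st.py
```

```text
0.06009056196482404 0.14628367219289948 0.15814483357823622 y 0.0011900498209937126 th 1.8101906052245003 [-5.30811886  2.71301003  4.99190323] [0.46393481 0.73106843 0.05079273] 0.009469833085576834
```

play_rows:
  targets: [0,0,0,0,0,0,0,0,0,0,0,0,0,0,-2,0,0,0,-5,0,0,0,-9,0,0,0,-11,0,0,0,-11,0]
  grip: 3

```text
t: 6.6
tool_pos: [0.4869, 0.2782, 0.298]
orientation: [-3.125, -0.287, -0.015]
force: [0.7, 1.0, 0.9]
opening: 0.0296
gripper_force: 0.0
```

```bash
python3 - <<'E'
from h import *
from fit import w
p=w([.5072,.1617,1.7533],(-.03,0,.29));go(p,100.46)
c=snap('scene','s4');cv2.imwrite('pics/c4.png',cv2.resize(c['image'][150:320,220:420],(800,680))[:600,:,::-1])
E
```

```text
t 6.6 d [-0.13 14.83  0.77] roll -89.98 yaw 10.5 q [ 0.43 -0.01  1.49 -0.    1.65  1.82] f [0.7 1.  0.9] open 0.029602072912223807
```

View pics/c4.png

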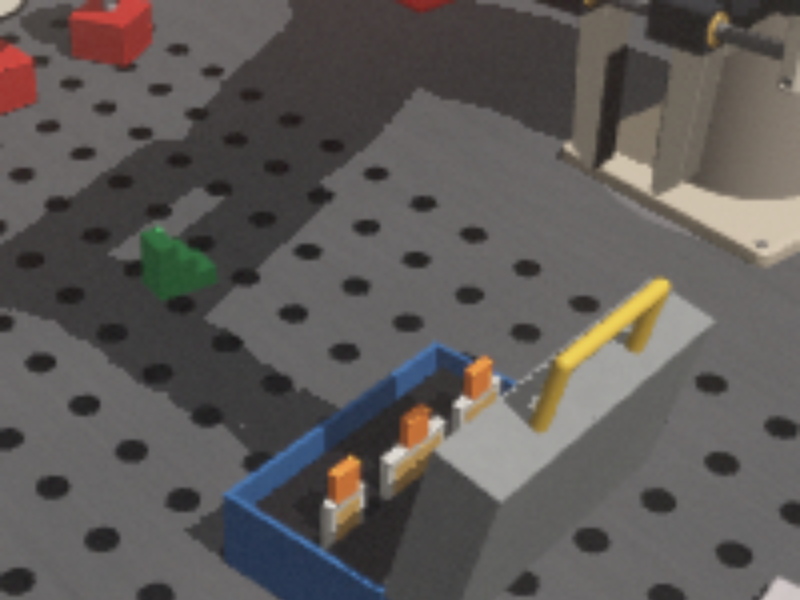

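play_rows:
  targets: [-3,16.8,0.8,-90,-3,16.8,0.8,-90,-3,16.8,0.8,-90,-3,16.8,0.8,-90,-3,16.8,0.8,-90,-3,16.8,0.8,-90,-3,16.8,0.8,-90,-3,16.8,0.8,-90]
  grip: 4

```text
t: 7.32
tool_pos: [0.4849, 0.1058, 0.2815]
orientation: [-2.641, -1.699, 0.003]
force: [0.5, 0.4, -0.4]
opening: 0.0402
gripper_force: 0.0
```

```bash
python3 - <<'E'
from h import *
from fit import w
go(w([.5072,.1617,1.7533],(-.05,.03,.29)),100.46)
E
```

```text
t 7.3167 d [ 0.19  0.11 -0.85] roll -34.95 yaw 65.5 q [ 0.11 -0.17  1.67 -0.    1.64  0.54] f [ 0.5  0.4 -0.4] open 0.040198648995393
```

play_rows:
  targets: [0.2,0,-0.8,-35,0.2,0,-0.8,-35,0.2,0,-0.8,-35,0.2,0,-0.8,-35,0.2,0,-0.8,-35,0.2,0,-0.8,-35]

```text
t: 7.82
tool_pos: [0.4857, 0.1084, 0.2895]
orientation: [-2.007, -2.415, 0.003]
force: [-0.3, -0.2, -1.0]
opening: 0.0399
gripper_force: 0.0
```

```bash
python3 - <<'E'
from h import *
from fit import w
go(w([.5072,.1617,1.7533],(-.05,.03,.29)),100.46)
c=snap('wrist','w5')
for y in(-.064,0,.064):print(proj(c,w([.5072,.1617,1.7533],(0,y,.087))),proj(c,w([.5072,.1617,1.7533],(0,y,.067))))
E
```

```text
t 7.8167 d [-0.14  0.08 -0.05] roll 0.09 yaw 100.5 q [ 0.12 -0.16  1.65 -0.    1.66 -0.07] f [-0.3 -0.2 -1. ] open 0.03985797250185715
[356.42364869 138.86195521] [352.45806002 137.20525154]
[301.5591973 137.4817934] [300.22123414 135.92546121]
[245.16139257 137.39880897] [246.66749307 135.84579767]
```

View pics/w5.png

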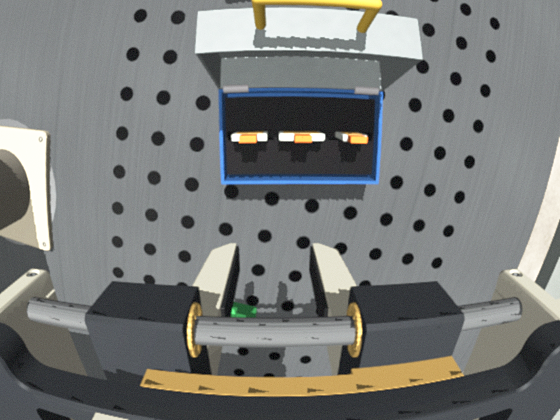

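```bash
python3 - <<'E'
from h import *
c=load('w5');hsv=cv2.cvtColor(c['image'],cv2.COLOR_RGB2HSV)
m=cv2.inRange(hsv,(4,150,120),(19,255,255));m[:125]=0;m[150:]=0
n,l,st,ce=cv2.connectedComponentsWithStats(m)
def bx(p):
    d=p[:2]-[.5072,.1617];a=1.7533;return (d[0]*np.cos(a)+d[1]*np.sin(a)).round(4),(-d[0]*np.sin(a)+d[1]*np.cos(a)).round(4)
for i in range(1,n):
    if st[i,4]>20: print(st[i],ce[i].round(1),bx(atz(c,*ce[i],.087)))
w_=((hsv[:,:,2]>120)).astype(np.uint8);w_[:130]=0;w_[147:]=0;w_[:,:228]=0;w_[:,374:]=0
n,l,st,ce=cv2.connectedComponentsWithStats(w_)
for i in range(1,n):
    if st[i,4]>20:
        x,y,W,H,_=st[i];print(st[i],bx(atz(c,x-.5,y+H/2,.067)),bx(atz(c,x+W-.5,y+H/2,.067)))
for q in((220,91),(379,91),(378,183),(220,183)): print(bx(atz(c,*q,.055)))
E
```

```text
[242 134  14   2  26] [248.6 134.5] (np.float64(0.0032), np.float64(0.06))
[295 134  15   3  30] [301.5 134.6] (np.float64(0.0033), np.float64(0.0001))
[348 135  21   9  62] [355.7 139. ] (np.float64(-0.0002), np.float64(-0.0631))
[238 139  19   5  39] [247.7 142.3] (np.float64(-0.0056), np.float64(0.0612))
[294 140  18   3  37] [301.9 141.4] (np.float64(-0.0045), np.float64(-0.0004))
[231 132  37  12 391] (np.float64(-0.0023), np.float64(0.0836)) (np.float64(-0.0027), np.float64(0.0391))
[278 132  48  11 472] (np.float64(-0.0021), np.float64(0.0271)) (np.float64(-0.0013), np.float64(-0.0306))
[336 132  33  12 278] (np.float64(-0.0016), np.float64(-0.0429)) (np.float64(-0.0002), np.float64(-0.0845))
(np.float64(0.0554), np.float64(0.0974))
(np.float64(0.0594), np.float64(-0.0998))
(np.float64(-0.0597), np.float64(-0.105))
(np.float64(-0.0609), np.float64(0.1004))
```

```bash
python3 - <<'E'
from h import *
from fit import w
go(w([.5072,.1617,1.7533],(-.0005,.0612,.0690)),100.46)
E
```

```text
t 7.8667 d [ 4.78 -3.03 22.08] roll -0.32 yaw 100.1 q [ 0.12 -0.17  1.65 -0.    1.66 -0.06] f [ 0.1 -0.3  0.1] open 0.03993628550479676
```

play_rows:
  targets: [2.4,-1.5,0,0,4.8,-3,0,0,4.8,-3,4,0,4.8,-3,8,0,4.8,-3,12,0,4.8,-3,16,0,4.8,-3,16,0,4.8,-3,16,0]

```text
t: 8.53
tool_pos: [0.4459, 0.15, 0.1292]
orientation: [-2.015, -2.406, 0.008]
force: [-0.7, 0.6, 1.2]
opening: 0.0402
gripper_force: 0.0
```

```bash
python3 - <<'E'
from h import *
from fit import w
go(w([.5072,.1617,1.7533],(-.0005,.0612,.0690)),100.46)
c=snap('wrist','w6');cv2.imwrite('pics/w6.png',cv2.resize(c['image'][130:400,130:430],(800,720))[:600,:,::-1])
for y in(-.064,0,.0612):print(proj(c,w([.5072,.1617,1.7533],(0,y,.087))))
E
```

```text
t 8.5333 d [-0.01  0.16  6.02] roll -0.36 yaw 100.1 q [ 0.22 -0.16  1.94 -0.    1.37  0.04] f [-0.7  0.6  1.2] open 0.04019601738767746
[441.65246868 226.66752123]
[362.5618896  228.52360754]
[275.89097141 229.41887101]
```

View pics/w6.png

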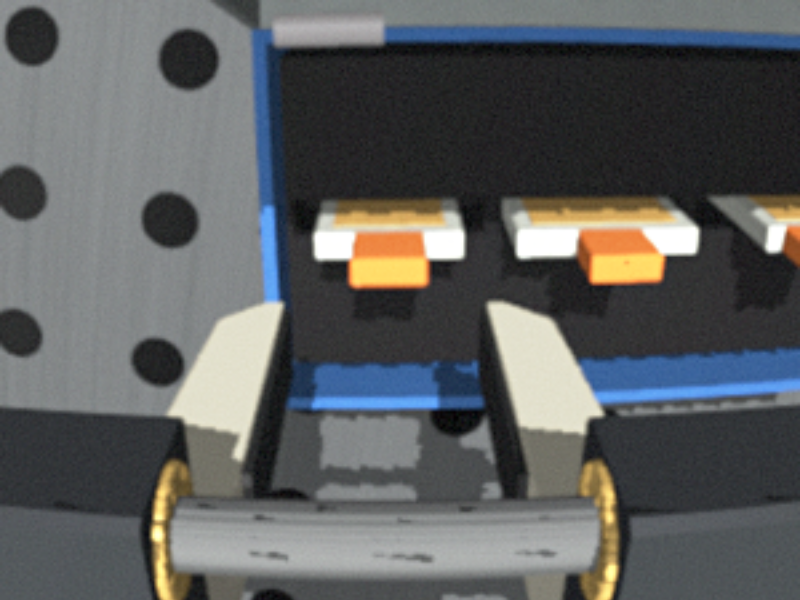

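play_rows:
  targets: [-0.15,0.1,2,-0.4,-0.15,0.1,4,-0.4,-0.15,0.1,5.5,-0.4,-0.15,0.1,6,-0.4,-0.15,0.1,6,-0.4,-0.15,0.1,6,-0.4]

```text
t: 9.08
tool_pos: [0.4512, 0.1496, 0.0738]
orientation: [2.005, 2.416, 0.004]
force: [0.1, -0.0, 0.1]
opening: 0.04
gripper_force: 0.0
```

```bash
python3 - <<'E'
from h import *
from fit import w
go(w([.5072,.1617,1.7533],(-.002,.0612,.0690)),100.46)
E
```

```text
t 9.0833 d [-0.02 -0.4   0.48] roll 0.17 yaw 100.6 q [ 0.21 -0.09  1.99  0.    1.24  0.03] f [ 0.1 -0.   0.1] open 0.03997428202721778
```

play_rows:
  targets: [0,0,0,0,0,0,0,0]

```text
t: 9.25
tool_pos: [0.4509, 0.1496, 0.0733]
orientation: [2.004, 2.417, 0.004]
force: [0.3, 0.3, -0.3]
opening: 0.04
gripper_force: 0.0
```

```bash
python3 - <<'E'
from h import *
from fit import w
go(w([.5072,.1617,1.7533],(-.002,.0612,.0690)),100.46)
E
```

```text
t 9.25 d [-0.03 -0.36  0.43] roll 0.2 yaw 100.7 q [ 0.21 -0.09  1.99  0.    1.24  0.03] f [ 0.3  0.3 -0.3] open 0.03995562796727452
```

play_rows:
  targets: [0,-0.35,0.2,0,0,-0.35,0.4,0,0,-0.35,0.4,0,0,-0.35,0.4,0]

```text
t: 9.58
tool_pos: [0.4459, 0.1486, 0.0673]
orientation: [-2.005, -2.418, 0.0]
force: [-0.3, -0.2, 0.4]
opening: 0.0398
gripper_force: 0.0
```

```bash
python3 - <<'E'
from h import *
from fit import w
go(w([.5072,.1617,1.7533],(-.002,.0612,.0690)),100.46)
E
```

```text
t 9.5833 d [-0.03  0.15 -0.17] roll 0.22 yaw 100.7 q [ 0.21 -0.09  2.   -0.    1.23  0.03] f [-0.3 -0.2  0.4] open 0.039751133316657326
```

play_rows:
  targets: [0,0,-0.15,0,0,0,-0.15,0,0,0,-0.15,0]

```text
t: 9.83
tool_pos: [0.4461, 0.1486, 0.069]
orientation: [2.005, 2.418, 0.0]
force: [-1.1, 0.3, -0.3]
opening: 0.0399
gripper_force: 0.0
```

```bash
python3 - <<'E'
from h import *
from fit import w
go(w([.5072,.1617,1.7533],(-.002,.0612,.0690)),100.46)
E
```

```text
t 9.8333 d [-0.02  0.12  0.  ] roll 0.21 yaw 100.7 q [ 0.21 -0.1   2.    0.    1.24  0.03] f [-1.1  0.3 -0.3] open 0.039898709913663434
```

Good. Close on the tab.

play_rows:
  targets: [0,0.1,0,0,0,0.1,0,0,0,0.1,0,0,0,0.1,0,0,0,0.1,0,0,0,0.1,0,0,0,0.1,0,0]
  grip: 1.2
  grip_force: 30

```text
t: 10.42
tool_pos: [0.447, 0.1488, 0.0689]
orientation: [-2.005, -2.418, 0.0]
force: [0.9, 0.6, -0.5]
opening: 0.0197
gripper_force: 30.0
```

```bash
python3 - <<'E'
from h import *
from fit import w
go(w([.5072,.1617,1.7533],(-.002,.0612,.0690)),100.46)
E
```

```text
t 10.4167 d [-0.02  0.04 -0.01] roll 0.21 yaw 100.7 q [ 0.21 -0.09  2.   -0.    1.24  0.03] f [ 0.9  0.6 -0.5] open 0.01972152611277269
```

play_rows:
  targets: [0,0,-0.8,0,0,0,-2,0,0,0,-3.5,0,0,0,-5.5,0,0,0,-8,0,0,0,-11,0,0,0,-13,0,0,0,-13,0]

```text
t: 11.08
tool_pos: [0.45, 0.1495, 0.2059]
orientation: [2.001, 2.414, 0.012]
force: [-0.0, 0.3, -0.1]
opening: 0.0199
gripper_force: 30.0
```

```bash
python3 - <<'E'
from h import *
go((.480,-.17,.175),104.46)
c=snap('scene','s7');w=snap('wrist','w7')
cv2.imwrite('pics/c7.png',np.hstack([cv2.resize(c['image'][110:320,200:400],(400,420)),w['image'][:,130:430]])[:,:,::-1])
E
```

```text
t 11.0833 d [-31.95  -3.     3.05] roll -3.79 yaw 100.7 q [ 0.21 -0.22  1.85  0.    1.5   0.03] f [-0.   0.3 -0.1] open 0.019910893806142176
```

View pics/c7.png

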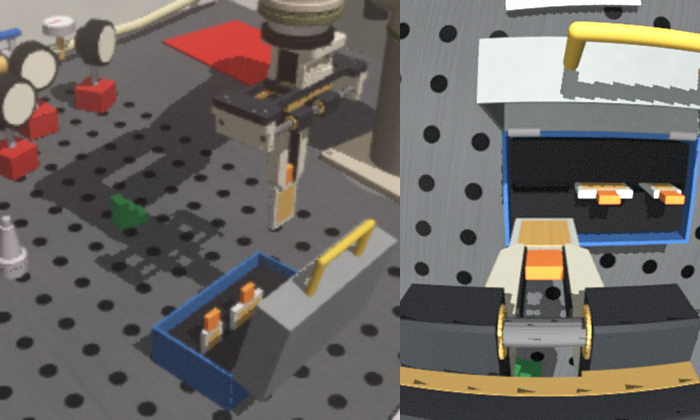

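play_rows:
  targets: [-3,-0.3,0.5,-1,-7,-0.8,1,-2,-11,-1,1.5,-3,-15,-1.5,2,-3.8,-19,-2,2.5,-3.8,-23,-2.2,3,-3.8,-27,-2.6,3,-3.8,-29.5,-2.8,3,-3.8]

```text
t: 11.85
tool_pos: [0.4726, -0.1493, 0.1669]
orientation: [-1.924, -2.48, 0.003]
force: [0.1, 0.2, -0.8]
opening: 0.0197
gripper_force: 30.0
```

play_rows:
  targets: [-1,0,0,0,-2,0,0,0,-2,0,0,0,-2,0,0,0]

```text
t: 12.18
tool_pos: [0.4789, -0.1647, 0.1682]
orientation: [-1.923, -2.482, -0.0]
force: [-0.8, 0.1, -0.6]
opening: 0.0195
gripper_force: 30.0
```

```bash
python3 - <<'E'
from h import *
from fit import w as W
go((.506,-.269,.1595),104.46)
c=snap('scene','s8');w=snap('wrist','w8');t=snap('top','t8')
cv2.imwrite('pics/c8.png',np.hstack([cv2.resize(c['image'][60:210,150:310],(448,420)),w['image'][:,110:450]])[:,:,::-1])
for q in ((0,0,.13),(0,0,.172),(0,.042,.13),(0,-.042,.13)): print(q,proj(w,W([.5305,-.366,-1.3185],q)))
E
```

```text
t 12.1833 d [-10.77   0.02   0.86] roll 0.02 yaw 104.5 q [-0.43 -0.09  1.81  0.    1.43 -0.69] f [-0.8  0.1 -0.6] open 0.019506246198968135
(0, 0, 0.13) [273.18352421 418.48014967]
(0, 0, 0.172) [273.06052188 452.00478598]
(0, 0.042, 0.13) [314.26696364 417.53549782]
(0, -0.042, 0.13) [232.12463575 417.34038134]
```

View pics/c8.png

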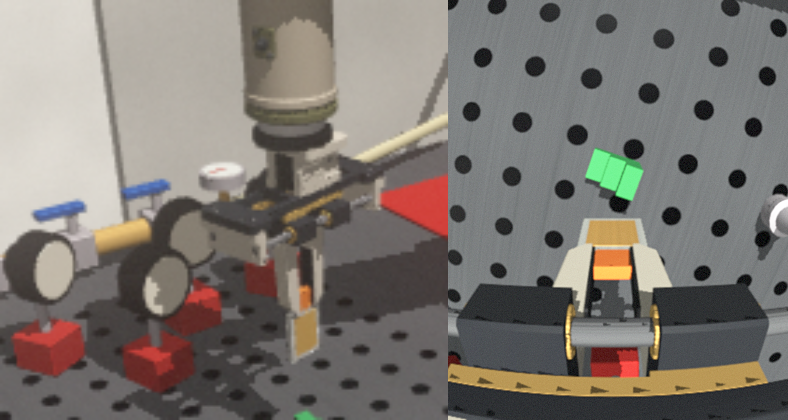

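```bash
python3 - <<'E'
from h import *
from fit import w as W,C,B
from scipy.optimize import least_squares
t=load('top0');s=load('scene0')
def mom(c,x,y,ww,hh,seed):
    k=8;i=cv2.resize(c['image'][y:y+hh,x:x+ww],None,fx=k,fy=k,interpolation=cv2.INTER_CUBIC)
    m=(i.min(2)>120).astype(np.uint8);n,l=cv2.connectedComponents(m,connectivity=4)
    j=l[int((seed[1]-y+.5)*k),int((seed[0]-x+.5)*k)];v,u=np.where(l==j)
    P=np.c_[x+(u+.5)/k-.5,y+(v+.5)/k-.5];return P.mean(0),np.cov(P.T),j,len(P)/k/k
mt=mom(t,345,165,50,50,(365,192.5));ms=mom(s,190,125,50,75,(209.5,162));print(mt,ms)
a=np.linspace(0,2*np.pi,41)[:-1];g=[(r*np.cos(x),r*np.sin(x)) for r in np.sqrt((np.arange(8)+.5)/8) for x in a]
base=[(C(82,318),(0,.03,.045)),(C(147,288),(0,-.03,.045)),(C(22,292),(.06,.03,.045)),(C(84,373),(0,.03,0)),(B(482,205),(0,.03,.045)),(B(530,332),(0,-.03,.045))]
def f(p):
    o=[]
    for c,m in((t,mt),(s,ms)):
        P=np.array([proj(c,W(p,(0,y*p[3],.13+z*p[3]))) for y,z in g]);Q=np.cov(P.T)
        o+=[*(3*(P.mean(0)-m[0])),*((Q-m[1])[np.triu_indices(2)]/np.sqrt(np.trace(m[1]))*2)]
    return np.r_[o,np.concatenate([proj(c,W(p,q))-m for (c,m),q in base])]
for loss in('linear','soft_l1'):
    r=least_squares(f,[.53,-.366,-1.3,.036],loss=loss);print(r.x,np.degrees(r.x[2]),f(r.x).round(1))
p=r.x;go(W(p,(-.1,0,.1595)),np.degrees(p[2])+180)
E
```

```text
(array([361.11715582, 181.9438654 ]), array([[119.07273923, -57.24078825],
       [-57.24078825, 170.16273217]]), np.int32(3), 793.78125) (array([208.93763838, 161.48887924]), array([[15.57300058, -4.3367077 ],
       [-4.3367077 , 27.49381656]]), np.int32(9), 254.046875)
[ 0.54662382 -0.3544113  -1.43058965  0.03992322] -81.96674916781876 [ -0.   18.5 -13.7   7.4 -15.6  -8.1   7.9   3.9  -0.7   3.   -4.5   2.8
  -2.3   2.4  -2.9   1.6  -3.2   3.8  -0.3  -6.2  -2.9  -4.8]
[ 0.53469336 -0.35775902 -1.3558071   0.03410144] -77.68202439805505 [  3.7  29.3 -13.6   7.5 -16.9   0.7   3.8   0.7  -0.1  -0.1  -1.2   1.5
  -0.    0.7  -0.8   0.9   0.    2.4   0.2  -2.6  -1.1  -1.5]
t 12.3333 d [-10.14   0.9    0.92] roll 2.25 yaw 104.6 q [-0.43 -0.1   1.81  0.    1.43 -0.69] f [-0.7  1.1 -0.3] open 0.019441453039130172
```

```bash
cat > lamp.py <<'E'
from h import *
from fit import w as W,C,B
from scipy.optimize import least_squares
t=load('top0');s=load('scene0')
def mom(c,x,y,ww,hh,seed,th):
    k=8;i=cv2.resize(c['image'][y:y+hh,x:x+ww],None,fx=k,fy=k,interpolation=cv2.INTER_CUBIC)
    m=(i[:,:,1]>th).astype(np.uint8);n,l=cv2.connectedComponents(m,connectivity=4)
    j=l[int((seed[1]-y+.5)*k),int((seed[0]-x+.5)*k)];v,u=np.where(l==j)
    P=np.c_[x+(u+.5)/k-.5,y+(v+.5)/k-.5];return P.mean(0),np.cov(P.T),j,len(P)/k/k
mt=mom(t,345,165,50,50,(365,192.5),150);ms=mom(s,190,125,50,75,(209.5,162),130);print(mt,ms)
a=np.linspace(0,2*np.pi,41)[:-1];g=[(r*np.cos(x),r*np.sin(x)) for r in np.sqrt((np.arange(8)+.5)/8) for x in a]
base=[(C(82,318),(0,.03,.045)),(C(147,288),(0,-.03,.045)),(C(22,292),(.06,.03,.045)),(C(84,373),(0,.03,0)),(B(482,205),(0,.03,.045)),(B(530,332),(0,-.03,.045))]
def f(p):
    o=[]
    for c,m in((t,mt),(s,ms)):
        P=np.array([proj(c,W(p,(0,y*p[3],.13+z*p[3]))) for y,z in g]);Q=np.cov(P.T)
        o+=[*(3*(P.mean(0)-m[0])),*((Q-m[1])[np.triu_indices(2)]/np.sqrt(np.trace(m[1]))*2)]
    return np.r_[o,np.concatenate([proj(c,W(p,q))-m for (c,m),q in base])]
for loss in('linear','soft_l1'):
    r=least_squares(f,[.53,-.366,-1.3,.036],loss=loss);print(r.x,np.degrees(r.x[2]),f(r.x).round(1))
p=r.x;go(W(p,(-.1,0,.1595)),np.degrees(p[2])+180)
E
python3 lamp.py
```

```text
(array([364.4352197 , 192.13927665]), array([[ 4.78539709,  7.75490747],
       [ 7.75490747, 25.49192291]]), np.int32(2), 98.5) (array([208.9416378 , 161.49795792]), array([[15.62533346, -4.32326391],
       [-4.32326391, 27.56728932]]), np.int32(8), 254.890625)
[ 0.53165766 -0.363933   -1.31766669  0.03393201] -75.49674004097206 [-0.4  1.4 -0.4 -0.3  0.1  0.5  0.9  0.3 -0.1 -0.2 -1.   0.6 -0.3 -0.4
 -1.1  0.2  0.2  1.5  1.8 -1.7  1.1 -0.7]
[ 0.53158985 -0.3641726  -1.32480735  0.03388977] -75.9058699316532 [-0.2  1.4 -0.5 -0.3  0.1  0.5  0.8  0.3 -0.1 -0.2 -1.   0.6 -0.3 -0.4
 -1.   0.1  0.1  1.4  1.9 -1.7  1.1 -0.7]
t 12.3333 d [-10.67   0.13   0.92] roll 0.47 yaw 104.6 q [-0.43 -0.1   1.81  0.    1.43 -0.69] f [-0.7  1.1 -0.3] open 0.019441453039130172
```

play_rows:
  targets: [-1.5,0,0.2,0.2,-3.5,0.05,0.4,0.2,-5.5,0.1,0.6,0.2,-7.5,0.1,0.8,0.2,-9,0.1,0.9,0.2,-10.1,0.1,0.9,0.2,-10.6,0.1,0.9,0.2,-10.6,0.1,0.9,0.2]

```text
t: 13.0
tool_pos: [0.5068, -0.2681, 0.16]
orientation: [1.928, 2.48, 0.0]
force: [0.3, -0.1, -0.6]
opening: 0.0196
gripper_force: 30.0
```

play_rows:
  targets: [0,0,0,0,0,0,0,0]

```text
t: 13.17
tool_pos: [0.5066, -0.2671, 0.16]
orientation: [-1.927, -2.481, -0.0]
force: [0.0, -0.6, -0.2]
opening: 0.0196
gripper_force: 30.0
```

```bash
python3 - <<'E'
from h import *
from fit import w as W
p=[.5316,-.364,-1.321]
go(W(p,(-.1,0,.1595)),104.3)
c=snap('scene','s9');w=snap('wrist','w9')
q=[-.1,0]
for z,h in((.1025,.021),(.1575,.021)):
    print([proj(c,W(p,(-.1,y,z))).round(1) for y in(-h,h)])
i=cv2.resize(c['image'][120:220,180:290],None,fx=4,fy=4,interpolation=cv2.INTER_CUBIC)
cv2.imwrite('pics/c9.png',np.hstack([i,cv2.resize(w['image'],None,fx=.6,fy=.6)[:,:] if 0 else np.pad(w['image'][180:,150:410],((0,160),(0,0),(0,0)))])[:,:,::-1])
E
```

```text
t 13.1667 d [-0.01  0.02  0.05] roll 0.01 yaw 104.3 q [-0.57  0.09  1.64  0.    1.41 -0.82] f [ 0.  -0.6 -0.2] open 0.01957127197455615
[array([236.9, 176.3]), array([227.1, 181.4])]
[array([235.6, 160.2]), array([225.5, 165.1])]
```

View pics/c9.png

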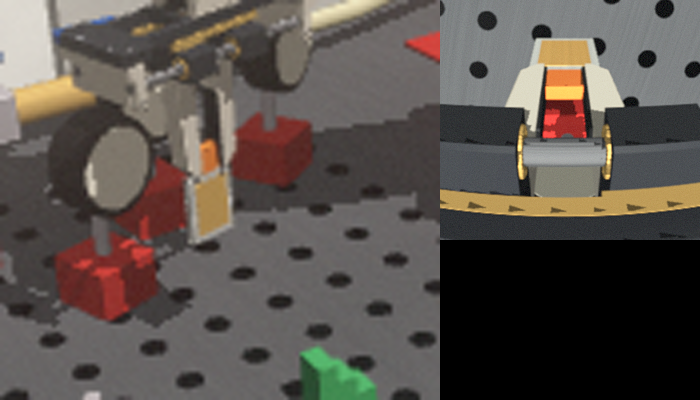

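play_rows:
  targets: [0,0,0,0,0,0,0,0,0,0,0,0,0,0,0,0,0,0,0,0,0,0,0,0]

```text
t: 13.77
tool_pos: [0.5066, -0.268, 0.1599]
orientation: [-1.928, -2.48, -0.0]
force: [0.2, 0.0, -1.0]
opening: 0.0195
gripper_force: 30.0
```

```bash
python3 -c "
from h import *
s=read_state();print(s['tool_pos'],s['dq'].round(3));print(workorder.close_job())"
```

```text
[ 0.50657315 -0.26804525  0.15987834] [ 0.002  0.001 -0.002  0.001  0.001  0.   ]
the job is handed in; nothing more can be done
None
```

The job is handed in at about 14 s on the robot's clock: the flap is open to about 1.79 rad, and the 42 mm plate is held still and upright about 10 cm in front of the leftmost lamp's lens. The other two plates are in their grooves. The hand-in returned no verdict.

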